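# Slide the copper strip off the board edge and lay it on the drying rack

## Task

The thin copper strip lies flat on the raised bench board, under the low tool shelf. Slide it along the board towards the robot until its near end sticks out past the board's front edge, take it by that end, and lay it flat across the two white bearers of the small drying rack, centred and square across them, then let go. Do not drop the strip onto the bench top, and leave the toolbox, jar, mug and glue bottle where they are.

Things in the scene. Friction and masses are not known exactly. Their poses are not given: they have to be found in the camera images.
- strip_center (a point): Centre (half-way up) of the loose flat copper strip: 140 mm long (x), 40 mm wide (y), 4 mm thick (z), 0.13 to 0.23 kg. It starts flat on the board, its x within 9 degrees of the board's x, its near (-x) end 10 to 22 mm behind the board's front edge. It slides easily on the board (friction about 0.3): a shut fingertip pressed on it with 5 to 10 N drags it along.
- strip_end (a point): Middle of the strip's near (-x) end, half-way up, 70 mm from strip_center along the strip's -x axis; same axes as the strip.
- board: Fixed raised wooden bench board with a green mat on top, 240 mm deep (x), 280 mm wide (y), 60 mm high; origin at the centre of its underside on the bench top, +x away from the robot. Its front edge (towards the robot) is at x = -120 mm in its frame, its top at z = 60 mm.
- shelf_front (a point): Middle of the lower front edge of the fixed dark wooden shelf that bridges over the board, 165 mm above the board's top; board axes. From here the shelf runs 90 mm back (+x), 150 mm to each side, and is 18 mm thick; side panels from 122 to 140 mm each side carry it. A tool pointing straight down cannot reach the strip under it; one tilted, from the front, can.
- rack_top (a point): Centre of the fixed drying rack at the bearers' tops, 48 mm above the bench. Two white bearers, 12 mm wide (x), 110 mm long (y), centred at x = -24 and +24 mm, stand on a base 90 x 110 x 12 mm. The strip is to lie along the rack's x axis, centre over this point, its underside at this height; its ends then stick out 40 mm past the bearers.
- toolbox: Loose blue open box of hand tools, 100 x 140 x 60 mm (tools stick up to about 95 mm), origin at the centre of its underside; bystander. It stands on the other side of the board from the rack.
- jar: Loose jar, 56 mm across, 75 mm high, standing on the shelf, origin at the centre of its underside; bystander.
- mug: Loose white mug, 76 mm across, 85 mm high, origin at the centre of its underside; bystander.
- glue: Loose yellow glue bottle standing on the bench, 56 mm across, 130 mm high, origin at the centre of its underside; bystander.
Things that resemble listed ones, but are neither listed nor needed, are in the scene too. There is more than one size of the part that bears rack_top; the job needs the middle-sized. There is more than one size of the part that bears strip_center; the job needs the smaller.

How it is judged:
By the outcome, as a careful person would: the job done as asked, in the order asked, and still so for the second after the job is handed in, with the robot touching nothing.
It also fails if it takes over 58 s, if anything falls off the work surface, if the arm or the gripper's body presses on something with over 40 N, if the wrist force passes 120 N, or if a joint passes its speed limit or range.

## Robot

A 6-joint arm with a two-finger parallel gripper is mounted at the origin on the work surface. World frame = base frame: x ahead of the robot, y to its left, z up, the work surface at z = 0. Lengths are in m, angles in rad, forces in N, time in s.
With the tool pointing down it reaches from about 0.35 to 0.725 m from the base axis. Payload 4.3 kg.
Tool frame: the origin (TCP) lies on the centre line of the jaws, within the pads' length; the fingertips stand 22 mm ahead of it and the grasp point (between the pads) lies 3 mm ahead of it; z points along the fingers, y is the direction in which the jaws open and shut (so a half turn about z gives the same grasp; the last joint's range is limited). The gripper opens to 85 mm and grips with 20 to 120 N. Pads are 22 mm wide; open, the fingers measure 114 mm over their backs; the gripper's body (76 mm by 85 mm) begins 54 mm behind the grasp point. The pads swing forward as they close: fully open they stand 13 mm farther back than shut.
Start: joints at [-1.232, 0.377, 0.081, 1.274, 0, 1.46], TCP at [0.249, -0.518, 0.253] pointing down, gripper open.
Joint ranges: [-2.72, 2.72], [-0.84, 1.66], [-1.02, 1.22], [-1.77, 2.12], [-1.37, 1.28], [-3.14, 3.14]. Speed limits (rad/s): [2.57, 2.57, 3.14, 3.14, 3.14, 3.14].

## Interface

Orientations are given as a 3x3 rotation matrix whose columns are the frame's x, y, z axes.
In Python, from workcell import readout, get_image, calibration, robot, recognise, masks_of, spot_point gives the robot as it stands.
- The arm moves only by the tool drive_tool, never from a script. Its argument "motion" is a list of rows, each a list of 3 entries, a list of its own where there are three numbers: the turn, a rotation vector about the tool's x, y, z in rad, then the shift along the tool's x, y, z in mm, then the finger opening in mm, from 0 to 85.4. In form: [[[rx, ry, rz], [dx, dy, dz], grip], ...]. A call has 1 to 20 rows; each row is the pose to reach, as a shift and turn from the pose measured when the call began, along the tool's axes at that moment; what a row does not reach only later rows make up. A row lasts 1/8 s, in which the tool goes at most 62.5 mm and 10.7 degrees, less where a joint would pass 70% of its speed; a pose out of reach is approached as far as the arm can. A call with a gripper value outside its range is refused whole. The fingers move at their own pace and stop on an object; "grip_force" is the grip in N (left out, the last holds). Time passes only in rows, so rows that repeat a pose let the fingers close. It gives the time, the measured TCP pose, the force and the opening at its end, in the units of the state.
- readout.read_state(): the state, without advancing time (a new reading comes with each control period).
- get_image(name): name is "scene" or "top" or "wrist"; returns the picture (420x560x3 uint8, red, green, blue); there is no depth.
- calibration(name): a dict with "mtx" (3x3 intrinsics, pixels), "R" (3x3) and "t" (3): a world point X has camera coordinates R X + t. Camera axes: x right, y down, z forward; pixel columns grow to the right and rows downward; lengths in m; the calibration is good to about 2 mm. A picture is of the moment at which its call begins: read the wrist's pose just before it. calibration takes no time and is no camera call; for the wrist camera it gives the pose at the moment of the call.
- robot.hand_in(): hands the job in, once; it reports no verdict.
Trained networks look in the newest picture that a camera, given by its name, has taken for a name from the list of things; names that differ only in an ending like _2 or _b are one class to them, and where a whole thing is asked for, a point or a joint stands for the part that bears it (a point fixed in the world has none). Each returns a list of dicts, best first, with "p" (0 to 1); they miss things now and then, are a little off and sometimes report something else, mostly with a low value. They report only what shows in the picture. A call takes as long as a camera call. They do not tell look-alikes from the thing itself.
- recognise(label, camera): "box" ([left, top, right, bottom] in pixels, round what is visible of it).
- masks_of(label, camera): "pixels" (420x560 bool, what is visible of it) and "box" ([left, top, right, bottom] in pixels, round what is visible of it).
- spot_point(label, camera): "uv" ([column, row] in pixels: a listed point, or the origin of a listed thing).
The state is a dict: "clock": time; "q": joint angles; "joint_vel": joint speeds; "joint_torque": joint torques, N m; "tcp_pos": TCP position; "orientation": TCP orientation; "wrist_force": force on the tool from outside, world axes, zero at the start; "wrist_torque": the same for the moment, N m; "finger_gap": finger opening in m.
Only numpy, scipy, OpenCV 4.12 (cv2) and the standard library are available. Lean on these libraries where they do the work, as an engineer would, in place of code of your own. Each camera call takes 0.05 s, during which the arm holds its last target.

## Working session

There is one attempt and no reset: what is moved stays moved. The work goes in short steps, Python scripts to look and compute and a tool call to move; the robot and the scene stay as the last step left them, time stands still between calls to the robot, and variables do not carry over. Pictures are saved under pics/ and viewed, and the job is handed in when it is done.

Besides the shell and the picture viewer there is one more tool, called after "Call:" as name(argument=value, ...), one argument or row to a line, values as JSON. drive_tool: Moves the arm, as the interface text tells. Its arguments: {"type":"object","properties":{"motion":{"type":"array","items":{"type":"array"}},"grip_force":{"type":"number"}},"required":["motion"]}

```bash
mkdir -p pics; ls
python3 - <<'E'
from workcell import *
import cv2
from workcell import readout, get_image, calibration
print(readout.read_state())
for n in ["scene","top","wrist"]:
    im=get_image(n); cv2.imwrite(f"pics/{n}0.png",im[:,:,::-1])
    c=calibration(n); print(n,c)
E
```

```text
pics
{'clock': 0.0, 'q': array([-1.23229289e+00,  3.78076469e-01,  7.96312956e-02,  1.27437935e+00,
        4.14246990e-05,  1.46048398e+00]), 'joint_vel': array([ 0.00017782, -0.00087915, -0.00046321,  0.00042773,  0.00066999,
       -0.00085455]), 'joint_torque': array([ 8.37142798e-04, -4.63602984e+01,  2.69875252e+01,  2.07987218e-02,
       -1.11710278e-04,  4.40181651e-06]), 'tcp_pos': array([ 0.24930148, -0.51747919,  0.25235525]), 'orientation': array([[ 9.00961666e-01,  4.33898230e-01, -6.34441247e-04],
       [ 4.33898613e-01, -9.00959645e-01,  1.92685844e-03],
       [ 2.64454505e-04, -2.01130877e-03, -9.99997942e-01]]), 'wrist_force': array([ 0.41399923,  0.3920444 , -0.07976666]), 'wrist_torque': array([ 0.02256235,  0.01811529, -0.0032407 ]), 'finger_gap': 0.08532283222238196}
scene {'mtx': array([[401.40453979,   0.        , 287.81105588],
       [  0.        , 401.40453979, 215.63585524],
       [  0.        ,   0.        ,   1.        ]]), 'R': array([[ 0.25850319,  0.96596603, -0.00925942],
       [ 0.78744074, -0.21626076, -0.57720738],
       [-0.55956517,  0.1419187 , -0.8165451 ]]), 't': array([-0.13640578, -0.34498354,  1.53639727])}
top {'mtx': array([[414.17494377,   0.        , 282.71767166],
       [  0.        , 414.17494377, 208.7065518 ],
       [  0.        ,   0.        ,   1.        ]]), 'R': array([[ 0.01774492, -0.99978482,  0.01074419],
       [-0.99373768, -0.01882123, -0.11014166],
       [ 0.11032018, -0.00872245, -0.99385783]]), 't': array([3.05935262e-04, 5.39409106e-01, 1.24301248e+00])}
wrist {'mtx': array([[313.17722698,   0.        , 280.55461474],
       [  0.        , 313.17722698, 207.15483836],
       [  0.        ,   0.        ,   1.        ]]), 'R': array([[ 0.43327447, -0.9012599 , -0.00195887],
       [-0.86773937, -0.417745  ,  0.26929073],
       [-0.24351924, -0.11497701, -0.96305694]]), 't': array([-0.5744893 , -0.0349932 ,  0.37931485])}
```

View pics/scene0.png

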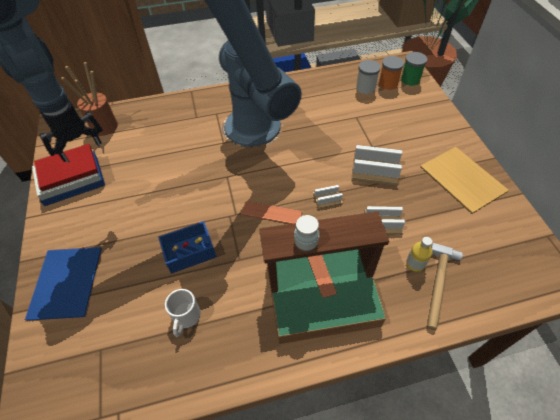

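View pics/top0.png

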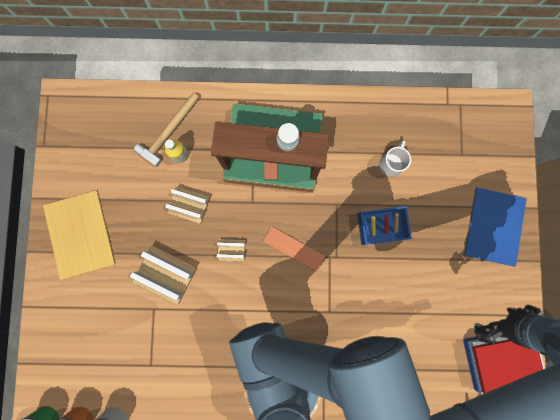

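View pics/wrist0.png

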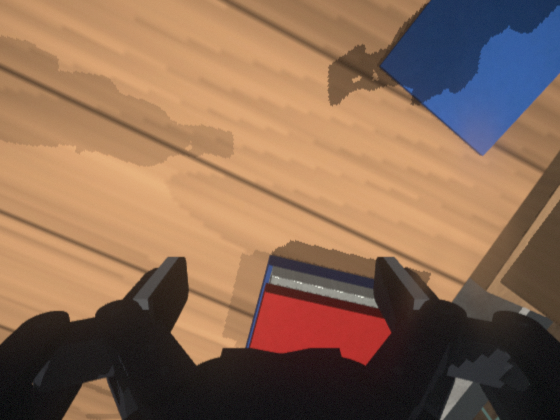

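The scene shows three racks in the top picture: small near (231,250), middle near (187,203) and large near (163,273). A loose decoy strip lies at about (293,248), and the wanted strip is under the shelf near (270,170). Next I measure these.

```bash
cat > h.py <<'E'
import numpy as np, cv2
from workcell import readout, get_image, calibration, robot, recognise, masks_of, spot_point
def back(cam,uv,z,c=None):
    c=c or calibration(cam); K,R,t=c["mtx"],c["R"],c["t"]
    d=R.T@np.linalg.inv(K)@np.array([uv[0],uv[1],1.]); o=-R.T@t
    return o+d*(z-o[2])/d[2]
def proj(cam,X,c=None):
    c=c or calibration(cam); p=c["mtx"]@(c["R"]@np.array(X)+c["t"]); return p[:2]/p[2]
E
python3 - <<'E'
from h import *
np.set_printoptions(precision=4,suppress=True)
for cam in ["top","scene"]:
    for l,z in [("rack_top",.048),("strip_center",.062),("strip_end",.062),("shelf_front",.225),("board",0.0),("toolbox",0),("glue",0),("mug",0)]:
        for d in spot_point(l,cam)[:4]:
            print(cam,l,round(d["p"],2),np.round(d["uv"],1),back(cam,d["uv"],z)[:2])
    for l,z in [("rack_top",.048),("strip_center",.062),("board",.06)]:
        for d in masks_of(l,cam)[:4]:
            m=d["pixels"].astype(np.uint8)
            r=cv2.minAreaRect(np.argwhere(m)[:,::-1].astype(np.float32))
            P=np.array([back(cam,p,z)[:2] for p in cv2.boxPoints(r)])
            print(cam,"mask",l,round(d["p"],2),d["box"],m.sum(),P.round(3).tolist())
im=cv2.imread("pics/top0.png")
cv2.imwrite("pics/topcrop_a.png",cv2.resize(im[170:230,140:240],None,fx=8,fy=8,interpolation=cv2.INTER_CUBIC))
cv2.imwrite("pics/topcrop_b.png",cv2.resize(im[95:195,205:335],None,fx=6,fy=6,interpolation=cv2.INTER_CUBIC))
im=cv2.imread("pics/scene0.png")
cv2.imwrite("pics/scenecrop.png",cv2.resize(im[190:340,250:450],None,fx=4,fy=4,interpolation=cv2.INTER_CUBIC))
E
```

```text
top rack_top 0.86 [184.9 198.7] [0.5622 0.3072]
top rack_top 0.6 [157.9 276.6] [0.3278 0.3768]
top rack_top 0.58 [231.3 249.1] [0.4128 0.1621]
top strip_center 0.89 [292.4 245. ] [ 0.428  -0.0202]
top strip_center 0.74 [270.4 153.6] [0.7035 0.0509]
top strip_end 0.89 [318.3 263.5] [ 0.3749 -0.0975]
top strip_end 0.71 [270.2 177.5] [0.6298 0.05  ]
top shelf_front 0.83 [266.2 161.6] [0.6415 0.0576]
top board 0.68 [272.1 148.1] [0.7369 0.0473]
top toolbox 0.84 [381.4 225.9] [ 0.4942 -0.3008]
top glue 0.56 [182.3 155.7] [0.7063 0.3325]
top mug 0.83 [388.3 166.5] [ 0.6845 -0.3245]
top mask rack_top 0.97 [163.2, 186.2, 207.0, 221.4] 1072 [[0.52, 0.369], [0.607, 0.345], [0.571, 0.233], [0.485, 0.258]]
top mask rack_top 0.63 [216.9, 238.1, 244.3, 259.3] 541 [[0.442, 0.206], [0.444, 0.125], [0.381, 0.123], [0.38, 0.204]]
top mask rack_top 0.58 [130.0, 244.7, 196.6, 304.5] 2284 [[0.316, 0.466], [0.431, 0.415], [0.359, 0.262], [0.245, 0.314]]
top mask strip_center 0.84 [264.3, 224.6, 320.9, 270.5] 1037 [[0.439, 0.07], [0.485, 0.044], [0.397, -0.115], [0.352, -0.089]]
top mask strip_center 0.71 
[... 977 characters left out ...]
5.0, 401.5, 185.0] 1661 [[0.393, 0.25], [0.244, 0.32], [0.314, 0.47], [0.457, 0.391]]
scene mask rack_top 0.82 [366.7, 206.9, 406.0, 232.1] 635 [[0.505, 0.255], [0.537, 0.369], [0.629, 0.327], [0.599, 0.219]]
scene mask strip_center 0.86 [307.0, 255.4, 334.7, 297.3] 621 [[0.641, 0.024], [0.634, 0.068], [0.764, 0.072], [0.77, 0.03]]
scene mask strip_center 0.62 [241.4, 201.3, 301.8, 225.3] 813 [[0.444, -0.125], [0.392, -0.107], [0.48, 0.056], [0.529, 0.033]]
scene mask board 0.79 [260.0, 209.8, 391.7, 341.9] 11667 [[0.508, -0.085], [0.534, 0.3], [0.885, 0.205], [0.853, -0.113]]
scene mask board 0.69 [306.5, 257.0, 335.6, 296.1] 588 [[0.642, 0.028], [0.637, 0.07], [0.764, 0.07], [0.768, 0.03]]
```

```bash
echo
```

```text
(no output)
```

View pics/topcrop_a.png

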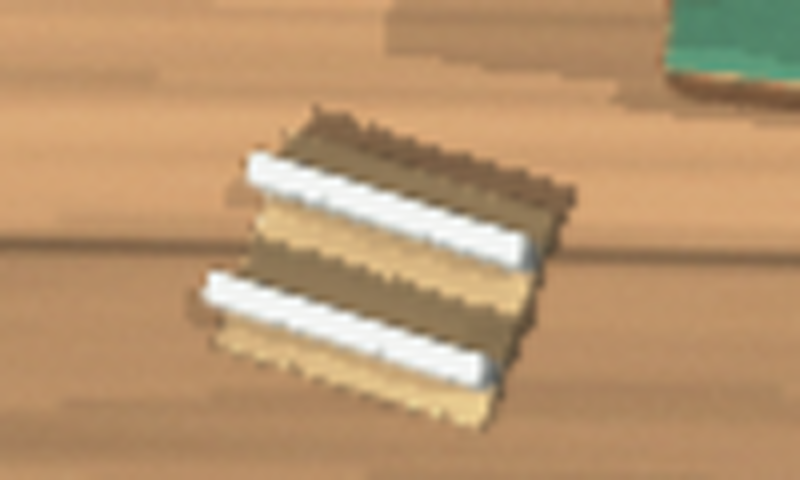

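View pics/topcrop_b.png

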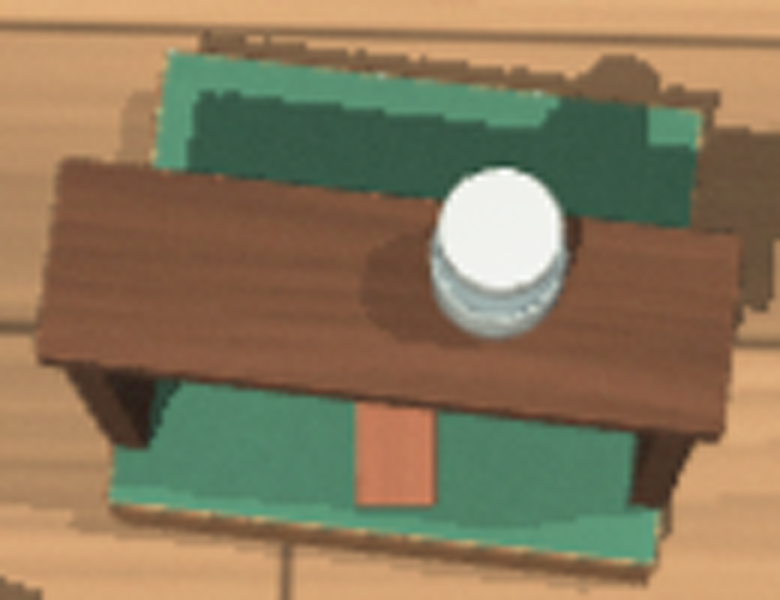

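View pics/scenecrop.png

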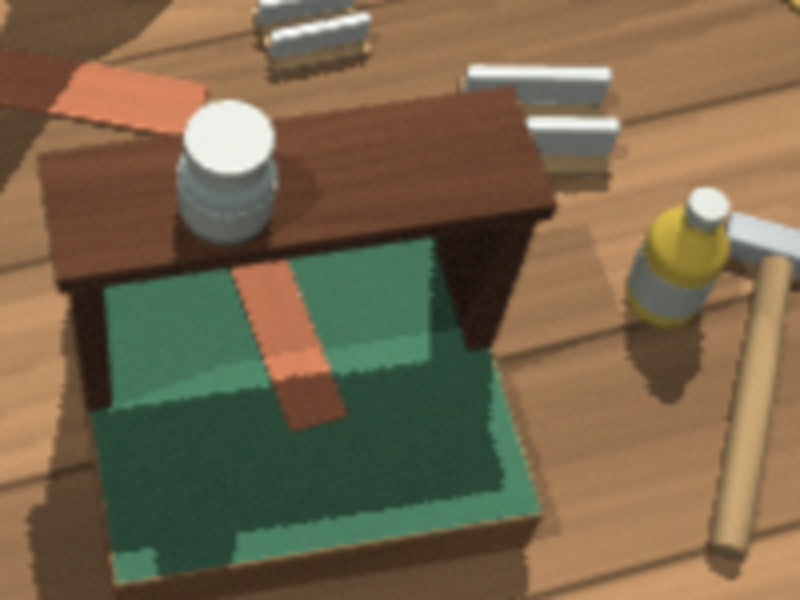

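Run:
```python
from h import *
np.set_printoptions(precision=4,suppress=True)
c=calibration("top")
def f(p,s,o,z): return back("top",(np.array(p)+.5)/s-.5+np.array(o),z,c)[:2]
B=[f(p,6,(205,95),.06) for p in [(110,500),(655,563),(170,52),(703,113)]]
print("board",B)
for a,b in [(0,1),(0,2),(1,3),(2,3)]: d=B[b]-B[a]; print(a,b,np.linalg.norm(d),np.degrees(np.arctan2(d[1],d[0])))
print("center",np.mean(B,0))
S=[f(p,6,(205,95),.064) for p in [(357,505),(437,507),(357,403),(437,407)]]
print("strip",S)
print("shelf low front", [f(p,6,(205,95),.225) for p in [(40,366),(722,440)]])
R=[f(p,8,(140,170),.048) for p in [(250,152),(250,187),(530,232),(525,268),(205,272),(205,305),(490,350),(486,386)]]
print("rack",R,np.mean(R,0))
st=readout.read_state(); w=calibration("wrist")
O=st["orientation"]; cp=-w["R"].T@w["t"]
print("cam in tool",O.T@(cp-st["tcp_pos"]), "\n",O.T@w["R"].T)
s=calibration("scene"); print(-s["R"].T@s["t"], -c["R"].T@c["t"])
```

```text
board [array([0.6261, 0.1927]), array([ 0.5993, -0.0821]), array([0.8601, 0.1698]), array([ 0.8336, -0.1046])]
0 1 0.27609728931387484 -95.55600550654582
0 2 0.23512732531615926 -5.594853398082264
1 3 0.23534711087626298 -5.473916237280148
2 3 0.2756007666476794 -95.51035235649957
center [0.7298 0.044 ]
strip [array([0.6252, 0.0682]), array([0.625 , 0.0281]), array([0.6774, 0.0694]), array([0.6762, 0.029 ])]
shelf low front [array([0.6547, 0.2024]), array([ 0.6277, -0.0972])]
rack [array([0.5924, 0.3512]), array([0.579 , 0.3506]), array([0.5638, 0.244 ]), array([0.55  , 0.2453]), array([0.5462, 0.366 ]), array([0.5337, 0.3654]), array([0.5186, 0.2573]), array([0.505 , 0.2583])] [0.5486 0.3048]
cam in tool [ 0.068   0.0005 -0.121 ] 
 [[-0.0007 -0.963  -0.2694]
 [ 1.     -0.0005 -0.0006]
 [ 0.0004 -0.2694  0.963 ]]
[ 1.1666 -0.1609  1.0541] [0.3989 0.0213 1.2948]
```

```bash
cat >> h.py <<'E'
from scipy.spatial.transform import Rotation as Rn
def ori(tilt,yaw):
    "tool z = forward/down tilted by tilt deg from vertical toward heading yaw; y axis left of heading"
    t,a=np.radians(tilt),np.radians(yaw)
    z=np.array([np.sin(t)*np.cos(a),np.sin(t)*np.sin(a),-np.cos(t)]); y=np.array([-np.sin(a),np.cos(a),0])
    return np.column_stack([np.cross(y,z),y,z])
def plan(tcp,O):
    s=readout.read_state(); A=s["orientation"]
    r=Rn.from_matrix(A.T@O).as_rotvec(); d=A.T@(np.array(tcp)-s["tcp_pos"])*1000
    print("rotvec",r.round(3).tolist(),"shift",d.round(1).tolist())
def tip2tcp(tip,O,ahead=.022): return np.array(tip)-ahead*O[:,2]
def stat():
    s=readout.read_state(); print(round(s["clock"],2),s["tcp_pos"].round(4),"F",s["wrist_force"].round(1),"T",s["wrist_torque"].round(2),"gap",round(s["finger_gap"]*1000,1),"q",s["q"].round(2)); print("z",s["orientation"][:,2].round(3),"y",s["orientation"][:,1].round(3)); return s
E
python3 - <<'E'
from h import *
stat(); plan([0.47,0.04,0.28],ori(0,1))
E
```

```text
1.25 [ 0.2495 -0.5181  0.2533] F [-0.1 -0.2 -0.1] T [-0.06  0.01  0.01] gap 85.1 q [-1.23  0.38  0.08  1.27 -0.    1.46]
z [ 0. -0. -1.] y [ 0.434 -0.901  0.   ]
rotvec [0.0, 0.0, -2.71] shift [440.8, -407.2, -26.7]
```

Call:
drive_tool(
  motion=[
    [[0,0,-2.71],[441,-407,-27],0],
    [[0,0,-2.71],[441,-407,-27],0],
    [[0,0,-2.71],[441,-407,-27],0],
    [[0,0,-2.71],[441,-407,-27],0],
    [[0,0,-2.71],[441,-407,-27],0],
    [[0,0,-2.71],[441,-407,-27],0],
    [[0,0,-2.71],[441,-407,-27],0],
    [[0,0,-2.71],[441,-407,-27],0],
    [[0,0,-2.71],[441,-407,-27],0],
    [[0,0,-2.71],[441,-407,-27],0],
    [[0,0,-2.71],[441,-407,-27],0],
    [[0,0,-2.71],[441,-407,-27],0],
    [[0,0,-2.71],[441,-407,-27],0],
    [[0,0,-2.71],[441,-407,-27],0],
    [[0,0,-2.71],[441,-407,-27],0],
    [[0,0,-2.71],[441,-407,-27],0],
    [[0,0,-2.71],[441,-407,-27],0],
    [[0,0,-2.71],[441,-407,-27],0],
  ],
)

```text
clock: 3.5
tcp_pos: [0.4702, 0.0399, 0.2803]
orientation: [[-1.0, -0.016, 0.0], [-0.016, 1.0, -0.0], [-0.0, -0.0, -1.0]]
wrist_force: [-1.0, -0.5, -0.5]
finger_gap: -0.0002
```

Run:
```python
from h import *
stat()
O=ori(40,1)
print("pre"); plan(tip2tcp([0.585,0.047,0.125],O),O)
O=ori(30,1);plan(tip2tcp([0.5,0.045,0.2],O),O)
cv2.imwrite("pics/wrist1.png",get_image("wrist")[:,:,::-1])
```

```text
3.5 [0.4702 0.0399 0.2803] F [-1.  -0.5 -0.5] T [ 0.03  0.   -0.08] gap -0.2 q [-0.05  0.16 -0.14  1.27 -0.   -0.07]
z [ 0. -0. -1.] y [-0.016  1.    -0.   ]
pre
rotvec [-0.0, -0.698, -0.001] shift [-100.7, 5.2, 138.4]
rotvec [-0.0, -0.524, -0.001] shift [-18.9, 4.6, 61.2]
```

View pics/wrist1.png

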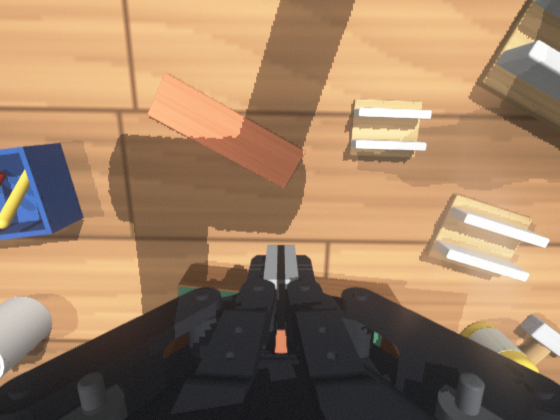

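The wrist picture shows the middle rack at about (490,235), the small rack at (385,130), the decoy strip at (225,130) and the board edge at row ~275. Next I tilt the tool in front of the shelf.

Call:
drive_tool(
  motion=[
    [[0,-0.18,0],[-30,2,30],0],
    [[0,-0.35,0],[-60,3,60],0],
    [[0,-0.52,0],[-90,4,100],0],
    [[0,-0.698,0],[-101,5,138],0],
    [[0,-0.698,0],[-101,5,138],0],
    [[0,-0.698,0],[-101,5,138],0],
    [[0,-0.698,0],[-101,5,138],0],
  ],
)

```text
clock: 4.42
tcp_pos: [0.5718, 0.0465, 0.143]
orientation: [[-0.767, -0.016, 0.642], [-0.013, 1.0, 0.011], [-0.642, -0.0, -0.767]]
wrist_force: [1.0, -0.2, 0.3]
finger_gap: 0.0001
```

Run:
```python
from h import *
stat()
O=ori(40,1)
print("above"); plan(tip2tcp([0.676,0.0495,0.082],O),O)
plan(tip2tcp([0.676,0.0495,0.068],O),O)
for n in ["scene","wrist"]:
    cv2.imwrite(f"pics/{n}2.png",get_image(n)[:,:,::-1])
```

```text
4.42 [0.5718 0.0465 0.143 ] F [ 1.  -0.2  0.3] T [ 0.    0.44 -0.02] gap 0.1 q [-0.05  0.06 -0.95 -0.14  0.04 -0.05]
z [ 0.642  0.011 -0.767] y [-0.016  1.    -0.   ]
above
rotvec [-0.001, -0.001, -0.001] shift [-40.8, 1.2, 91.7]
rotvec [-0.001, -0.001, -0.001] shift [-31.8, 1.2, 102.5]
```

View pics/scene2.png

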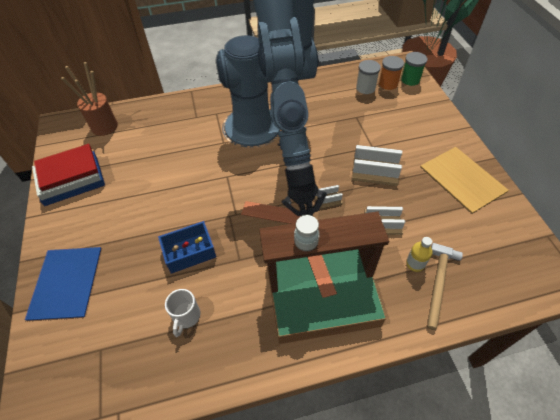

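View pics/wrist2.png

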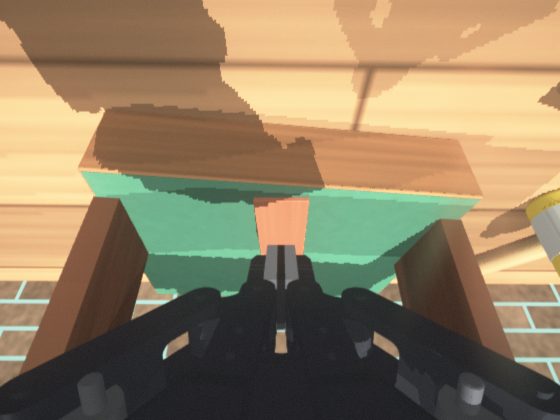

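Strip near end shows at about (255–308,199) in the wrist view, with the board edge just above it. I measure both from this close view.

Run:
```python
from h import *
im=cv2.imread("pics/wrist2.png")
cv2.imwrite("pics/w2crop.png",cv2.resize(im[160:270,210:350],None,fx=5,fy=5,interpolation=cv2.INTER_CUBIC))
```

```text
(no output)
```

View pics/w2crop.png

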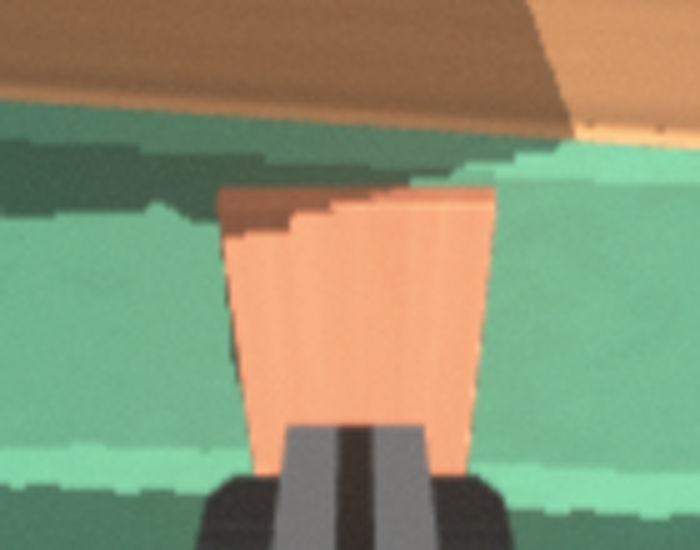

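Run:
```python
from h import *
np.set_printoptions(precision=4,suppress=True)
c=calibration("wrist")
f=lambda p,z: back("wrist",(np.array(p)+.5)/5-.5+np.array([210,160]),z,c)[:2]
for p in [(218,203),(497,203),(255,470),(467,470)]: print(f(p,.064))
for p in [(0,95),(560,137)]: print("edge",f(p,.06))
```

```text
[0.6273 0.027 ]
[0.6267 0.0669]
[0.7143 0.0291]
[0.7136 0.0692]
edge [ 0.6084 -0.0013]
edge [0.6163 0.075 ]
```

Call:
drive_tool(
  motion=[
    [[0,0,0],[-20,0,45],0],
    [[0,0,0],[-40,0,91],0],
    [[0,0,0],[-40,0,91],0],
    [[0,0,0],[-36,0,97],0],
    [[0,0,0],[-33,0,101],0],
    [[0,0,0],[-33,0,101],0],
  ],
)

```text
clock: 5.28
tcp_pos: [0.6638, 0.0479, 0.0897]
orientation: [[-0.764, -0.017, 0.645], [-0.013, 1.0, 0.01], [-0.645, -0.0, -0.764]]
wrist_force: [0.3, -0.1, -0.1]
finger_gap: 0.0001
```

Run:
```python
from h import *
s=stat(); print("tip",s["tcp_pos"]+.022*s["orientation"][:,2])
for n in ["scene","wrist"]:
    cv2.imwrite(f"pics/{n}3.png",get_image(n)[:,:,::-1])
```

```text
5.28 [0.6638 0.0479 0.0897] F [ 0.3 -0.1 -0.1] T [0.04 0.53 0.05] gap 0.1 q [-0.04  0.32 -0.81 -0.26  0.04 -0.04]
z [ 0.645  0.01  -0.764] y [-0.017  1.    -0.   ]
tip [0.67798103 0.04816768 0.07290399]
```

View pics/wrist3.png

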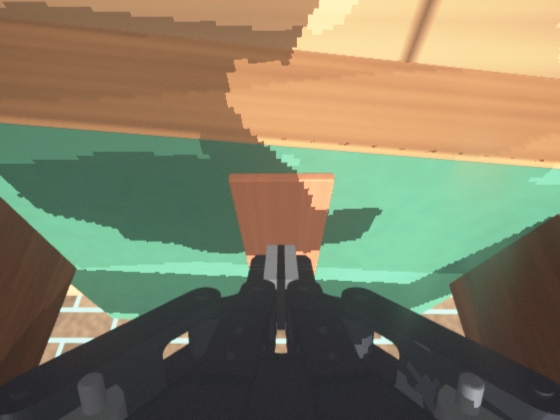

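Call:
drive_tool(
  motion=[
    [[0,0,0],[0.7,0,0.8],0],
    [[0,0,0],[1.3,0,1.5],0],
    [[0,0,0],[1.3,0,1.5],0],
  ],
)

```text
clock: 5.75
tcp_pos: [0.6642, 0.0479, 0.0882]
orientation: [[-0.763, -0.017, 0.646], [-0.013, 1.0, 0.01], [-0.646, -0.0, -0.763]]
wrist_force: [-0.2, 0.1, 0.5]
finger_gap: 0.0001
```

Call:
drive_tool(
  motion=[
    [[0,0,0],[0.7,0,0.8],0],
    [[0,0,0],[1.0,0,1.2],0],
    [[0,0,0],[1.0,0,1.2],0],
  ],
)

```text
clock: 6.12
tcp_pos: [0.6642, 0.0479, 0.0865]
orientation: [[-0.763, -0.017, 0.646], [-0.013, 1.0, 0.01], [-0.646, -0.0, -0.764]]
wrist_force: [-0.4, 0.6, 0.2]
finger_gap: 0.0002
```

Call:
drive_tool(
  motion=[
    [[0,0,0],[0.7,0,0.8],0],
    [[0,0,0],[1.3,0,1.5],0],
    [[0,0,0],[1.3,0,1.5],0],
  ],
)

```text
clock: 6.5
tcp_pos: [0.6654, 0.0479, 0.0859]
orientation: [[-0.761, -0.017, 0.648], [-0.013, 1.0, 0.01], [-0.648, -0.0, -0.762]]
wrist_force: [-1.6, 0.0, 4.7]
finger_gap: 0.0001
```

Call:
drive_tool(
  motion=[
    [[0,0,0],[1.5,0,1.75],0],
    [[0,0,0],[4.5,0,-0.9],0],
    [[0,0,0],[9.1,0,-4.7],0],
    [[0,0,0],[13.7,0,-8.6],0],
    [[0,0,0],[16.7,0,-11.2],0],
    [[0,0,0],[16.7,0,-11.2],0],
  ],
)

```text
clock: 7.25
tcp_pos: [0.647, 0.0475, 0.0857]
orientation: [[-0.758, -0.017, 0.651], [-0.013, 1.0, 0.01], [-0.652, -0.001, -0.759]]
wrist_force: [-0.8, -0.4, 9.4]
finger_gap: 0.0001
```

Run:
```python
from h import *
s=stat()
im=get_image("wrist")[:,:,::-1]
cv2.imwrite("pics/wrist4.png",im)
```

```text
7.25 [0.647  0.0475 0.0857] F [-0.8 -0.4  9.4] T [-0.03 -0.34  0.02] gap 0.1 q [-0.04  0.31 -0.86 -0.31  0.04 -0.04]
z [ 0.651  0.01  -0.759] y [-0.017  1.    -0.001]
```

View pics/wrist4.png

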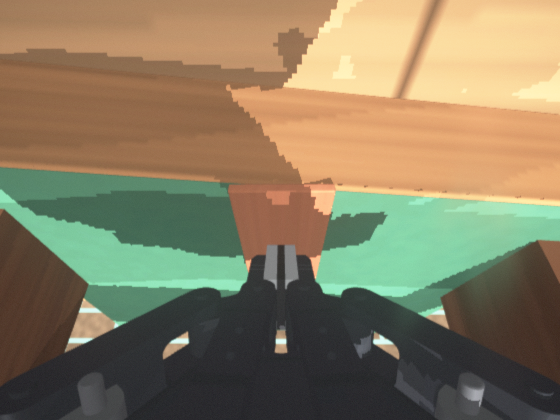

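Call:
drive_tool(
  motion=[
    [[0,0,0],[3.8,0,-1.2],0],
    [[0,0,0],[8.3,-0.1,-5.1],0],
    [[0,0,0],[12.9,-0.2,-9.0],0],
    [[0,0,0],[17.4,-0.3,-12.9],0],
    [[0,0,0],[22.0,-0.4,-16.8],0],
    [[0,0,0],[26.5,-0.5,-19.8],0],
    [[0,0,0],[27.2,-0.5,-20.4],0],
    [[0,0,0],[27.2,-0.5,-20.4],0],
  ],
)

```text
clock: 8.3
tcp_pos: [0.6149, 0.0463, 0.0857]
orientation: [[-0.755, -0.017, 0.655], [-0.013, 1.0, 0.01], [-0.655, -0.001, -0.755]]
wrist_force: [0.7, 0.2, 8.1]
finger_gap: -0.0003
```

Run:
```python
from h import *
s=stat()
im=get_image("wrist")[:,:,::-1]
cv2.imwrite("pics/wrist5.png",im)
cv2.imwrite("pics/w5crop.png",cv2.resize(im[120:260,190:370],None,fx=4,fy=4,interpolation=cv2.INTER_CUBIC))
```

```text
8.3 [0.6149 0.0463 0.0857] F [0.7 0.2 8.1] T [ 0.01 -0.72 -0.05] gap -0.3 q [-0.05  0.26 -0.95 -0.35  0.04 -0.05]
z [ 0.655  0.01  -0.755] y [-0.017  1.    -0.001]
```

View pics/w5crop.png

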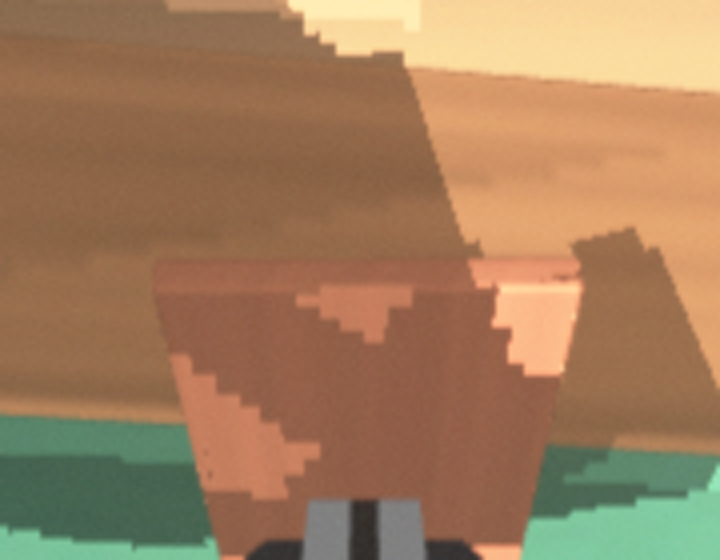

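The strip now sticks out past the edge, with its end at crop row ~290 and the board edge at ~415–450. I measure the overhang.

Run:
```python
from h import *
np.set_printoptions(precision=4,suppress=True)
c=calibration("wrist")
f=lambda p,z: back("wrist",(np.array(p)+.5)/4-.5+np.array([190,120]),z,c)[:2]
P=[f(p,.064) for p in [(154,292),(583,284),(210,510),(533,510)]]; print(P)
e=(P[0]+P[1])/2; m=(P[2]+P[3])/2; d=m-e; print("end",e,"yaw",np.degrees(np.arctan2(d[1],d[0])), "end normal", np.degrees(np.arctan2(*(P[1]-P[0])[::-1]))-90)
for p in [(0,412),(715,452)]: print("edge",f(p,.06))
# retreat: up 30 & back
O=ori(40,1); plan(tip2tcp([0.60,0.047,0.14],O),O)
O=ori(20,1); plan(tip2tcp([0.50,0.047,0.16],O),O)
```

```text
[array([0.5787, 0.0257]), array([0.5768, 0.0652]), array([0.6241, 0.0269]), array([0.6234, 0.0666])]
end [0.5777 0.0454] yaw 1.6673781146422522 end normal 2.770020517864708
edge [0.6076 0.0043]
edge [0.6156 0.0877]
rotvec [-0.001, 0.016, 0.0] shift [-24.7, 0.8, -72.8]
rotvec [-0.001, 0.365, -0.0] shift [30.2, 2.5, -151.9]
```

Call:
drive_tool(
  motion=[
    [[0,0,0],[-10,0,-15],0],
    [[0,0,0],[-22,0,-60],0],
    [[0,0.1,0],[-10,1,-90],20],
    [[0,0.25,0],[15,2,-130],60],
    [[0,0.37,0],[30,2.5,-152],60],
    [[0,0.37,0],[30,2.5,-152],60],
    [[0,0.37,0],[30,2.5,-152],60],
    [[0,0.37,0],[30,2.5,-152],60],
  ],
)

```text
clock: 9.35
tcp_pos: [0.4918, 0.0469, 0.179]
orientation: [[-0.941, -0.017, 0.337], [-0.016, 1.0, 0.005], [-0.337, -0.001, -0.942]]
wrist_force: [-0.5, -0.1, 0.4]
finger_gap: 0.06
```

Run:
```python
from h import *
s=stat()
O=ori(15,2)
plan(tip2tcp([0.589,0.0457,0.11],O,.008),O)
plan(tip2tcp([0.589,0.0457,0.062],O,.008),O)
im=get_image("wrist")[:,:,::-1]
cv2.imwrite("pics/wrist6.png",im)
cv2.imwrite("pics/top6.png",get_image("top")[:,:,::-1])
cv2.imwrite("pics/scene6.png",get_image("scene")[:,:,::-1])
```

```text
9.35 [0.4918 0.0469 0.179 ] F [-0.5 -0.1  0.4] T [-0.    0.27  0.03] gap 60.0 q [-0.05 -0.01 -0.66  0.57  0.02 -0.06]
z [ 0.337  0.005 -0.942] y [-0.017  1.    -0.001]
rotvec [-0.006, 0.082, -0.017] shift [-68.9, -2.8, 89.8]
rotvec [-0.006, 0.082, -0.017] shift [-52.7, -2.8, 135.0]
```

View pics/wrist6.png

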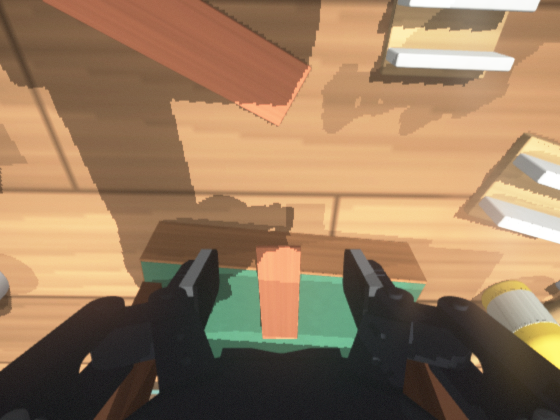

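View pics/top6.png

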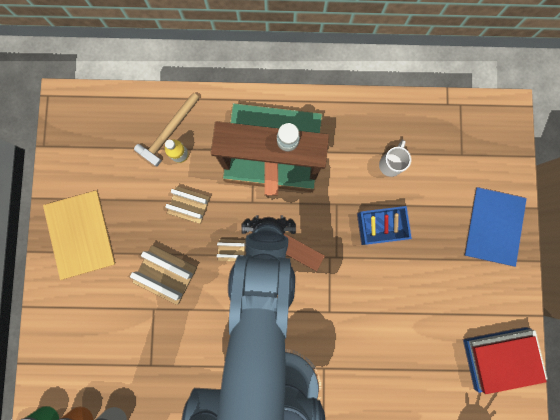

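The strip end shows at (257–300,247) in the wrist picture, between the open fingers and overhanging the edge. I descend over it.

Call:
drive_tool(
  motion=[
    [[0,0.04,0],[-35,-1.5,45],60],
    [[-0.006,0.082,-0.017],[-69,-2.8,90],60],
    [[-0.006,0.082,-0.017],[-69,-2.8,90],60],
    [[-0.006,0.082,-0.017],[-63,-2.8,107],60],
    [[-0.006,0.082,-0.017],[-57,-2.8,123],60],
    [[-0.006,0.082,-0.017],[-52.7,-2.8,135],60],
    [[-0.006,0.082,-0.017],[-52.7,-2.8,135],60],
    [[-0.006,0.082,-0.017],[-52.7,-2.8,135],60],
  ],
)

```text
clock: 10.5
tcp_pos: [0.5875, 0.0456, 0.0714]
orientation: [[-0.965, -0.035, 0.26], [-0.034, 0.999, 0.009], [-0.26, -0.0, -0.966]]
wrist_force: [1.0, -0.9, 0.7]
finger_gap: 0.0601
```

Run:
```python
from h import *
s=stat()
O=ori(15,2)
plan(tip2tcp([0.589,0.0457,0.062],O,.008),O)
im=get_image("wrist")[:,:,::-1]
cv2.imwrite("pics/wrist7.png",im)
```

```text
10.5 [0.5875 0.0456 0.0714] F [ 1.  -0.9  0.7] T [-0.05  0.14 -0.05] gap 60.1 q [-0.04  0.35 -0.52  0.45  0.02 -0.07]
z [ 0.26   0.009 -0.966] y [-0.035  0.999 -0.   ]
rotvec [-0.0, 0.001, -0.0] shift [1.0, 0.0, 1.4]
```

View pics/wrist7.png

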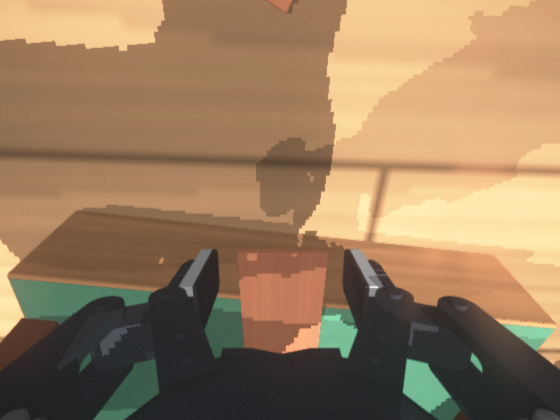

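Call:
drive_tool(
  motion=[
    [[0,0,0],[1,0,1.4],60],
    [[0,0,0],[1,0,1.4],36],
    [[0,0,0],[1,0,1.4],30],
    [[0,0,0],[1,0,1.4],30],
    [[0,0,0],[1,0,1.4],30],
  ],
  grip_force=90,
)

```text
clock: 11.18
tcp_pos: [0.5878, 0.0455, 0.0707]
orientation: [[-0.965, -0.035, 0.262], [-0.034, 0.999, 0.009], [-0.262, -0.001, -0.965]]
wrist_force: [-2.6, 0.5, 5.9]
finger_gap: 0.037
```

Run:
```python
from h import *
s=stat()
im=get_image("wrist")[:,:,::-1]
cv2.imwrite("pics/wrist8.png",im)
```

```text
11.18 [0.5878 0.0455 0.0707] F [-2.6  0.5  5.9] T [ 0.01  0.28 -0.04] gap 37.0 q [-0.04  0.35 -0.52  0.44  0.02 -0.07]
z [ 0.262  0.009 -0.965] y [-0.035  0.999 -0.001]
```

View pics/wrist8.png

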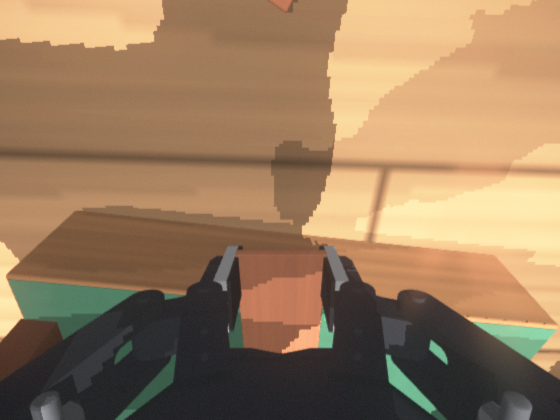

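Call:
drive_tool(
  motion=[
    [[0,0,0],[-1,0,-4],30],
    [[0,0,0],[-2.6,0,-9.7],30],
    [[0,0,0],[-4,0,-14.5],30],
    [[0,0,0],[-4,0,-14.5],30],
  ],
)

```text
clock: 11.72
tcp_pos: [0.5883, 0.0455, 0.0863]
orientation: [[-0.964, -0.035, 0.262], [-0.034, 0.999, 0.009], [-0.263, -0.001, -0.965]]
wrist_force: [-0.1, 0.6, -1.1]
finger_gap: 0.0366
```

Run:
```python
from h import *
s=stat()
for n in ["top","scene","wrist"]:
    im=get_image(n)[:,:,::-1]; cv2.imwrite(f"pics/{n}9.png",im)
    if n=="scene": cv2.imwrite("pics/s9crop.png",cv2.resize(im[170:320,250:450],None,fx=4,fy=4,interpolation=cv2.INTER_CUBIC))
    if n=="top": cv2.imwrite("pics/t9crop.png",cv2.resize(im[95:235,205:335],None,fx=4,fy=4,interpolation=cv2.INTER_CUBIC))
```

```text
11.72 [0.5883 0.0455 0.0863] F [-0.1  0.6 -1.1] T [-0.01  0.31 -0.09] gap 36.6 q [-0.04  0.33 -0.5   0.48  0.02 -0.07]
z [ 0.262  0.009 -0.965] y [-0.035  0.999 -0.001]
```

View pics/s9crop.png

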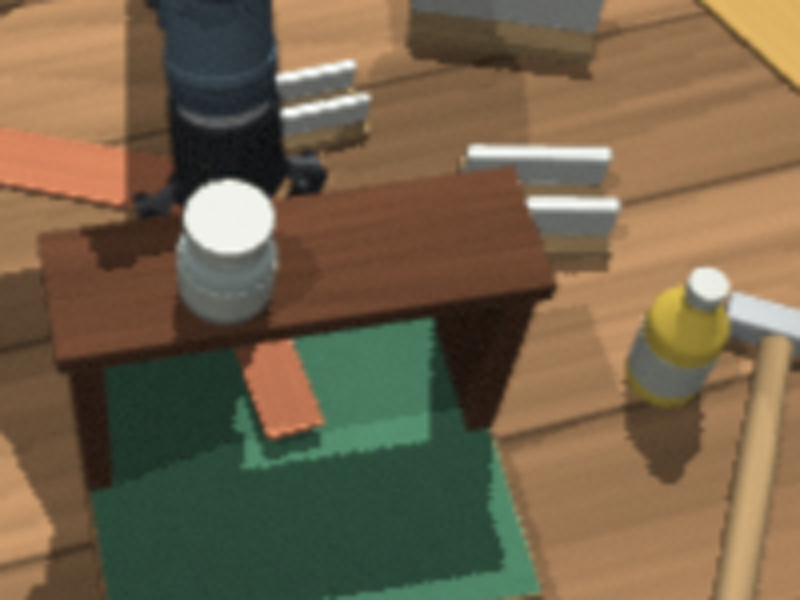

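View pics/wrist9.png

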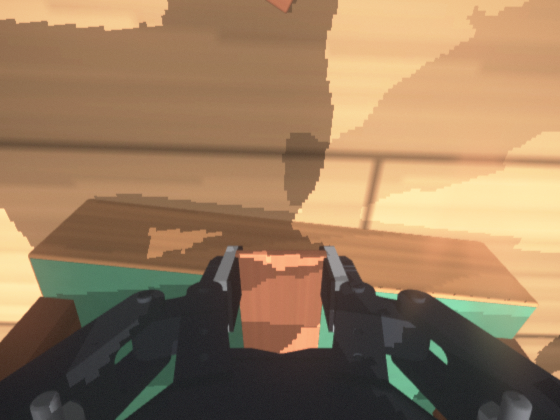

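Run:
```python
from h import *
O=ori(15,2); plan([0.51,.045,.10],O); plan([0.47,.045,.18],O)
im=cv2.imread("pics/wrist1.png"); cv2.imwrite("pics/w1crop.png",cv2.resize(im[185:290,420:560],None,fx=5,fy=5,interpolation=cv2.INTER_CUBIC))
im=cv2.imread("pics/scene0.png"); cv2.imwrite("pics/s0crop.png",cv2.resize(im[195:245,350:420],None,fx=10,fy=10,interpolation=cv2.INTER_CUBIC))
```

```text
rotvec [-0.0, 0.003, -0.0] shift [71.1, 2.1, -34.3]
rotvec [-0.0, 0.003, -0.0] shift [88.8, 3.5, -121.9]
```

View pics/w1crop.png

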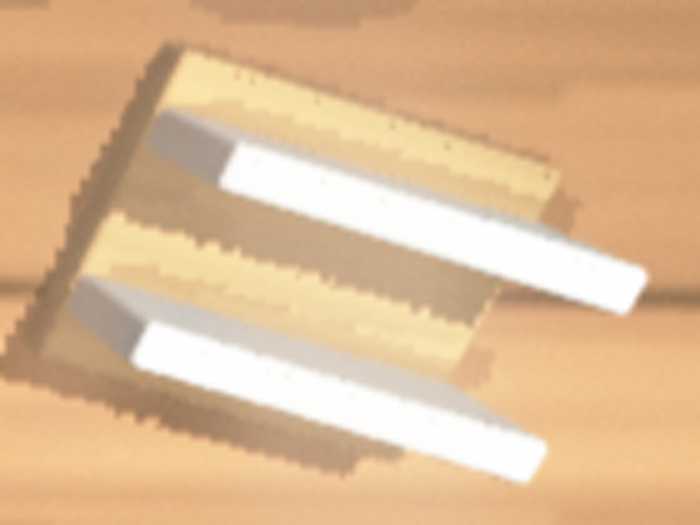

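View pics/s0crop.png

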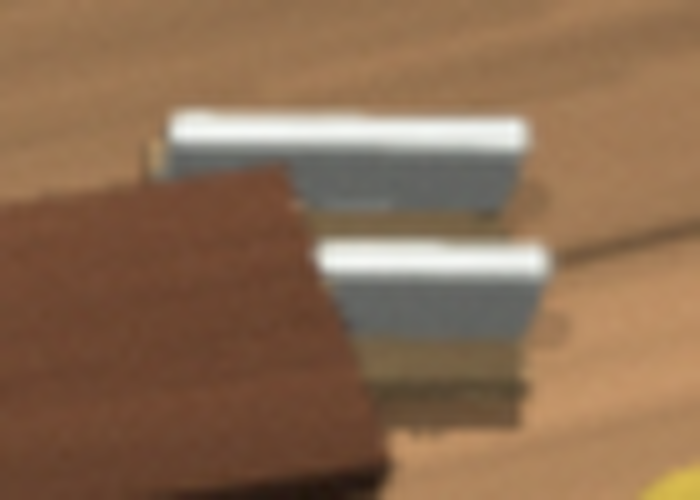

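Call:
drive_tool(
  motion=[
    [[0,0,0],[20,1,-15],30],
    [[0,0,0],[45,2,-25],30],
    [[0,0,0],[71,2,-34],30],
    [[0,0,0],[80,3,-78],30],
    [[0,0,0],[89,3,-122],30],
    [[0,0,0],[89,3,-122],30],
    [[0,0,0],[89,3,-122],30],
  ],
)

```text
clock: 12.75
tcp_pos: [0.4698, 0.0445, 0.1795]
orientation: [[-0.965, -0.035, 0.261], [-0.034, 0.999, 0.009], [-0.261, -0.001, -0.965]]
wrist_force: [0.1, -0.3, -2.8]
finger_gap: 0.0369
```

Run:
```python
from h import *
np.set_printoptions(precision=4,suppress=True)
s=stat(); w=calibration("wrist"); O=s["orientation"]
M=O.T@w["R"].T; cp=O.T@(-w["R"].T@w["t"]-s["tcp_pos"]); print(cp)
# pose at wrist1
O1=np.array([[-1,-.016,0],[-.016,1,0],[0,0,-1.]]); u,_,v=np.linalg.svd(O1); O1=u@v
p1=np.array([.4702,.0399,.2803]); R1=(O1@M).T; t1=-R1@(p1+O1@cp)
c1=dict(mtx=w["mtx"],R=R1,t=t1)
f=lambda p: back("",(np.array(p)+.5)/5-.5+np.array([420,185]),.048,c1)[:2]
P=np.array([f(p) for p in [(235,143),(219,188),(648,273),(628,314),(150,320),(132,363),(547,442),(528,484)]])
print(P,"centre",P.mean(0)); a=(P[4:].mean(0)-P[:4].mean(0)); print("spacing",np.linalg.norm(a),"yaw",np.degrees(np.arctan2(a[1],a[0])))
b=P[[0,1,4,5]].mean(0)-P[[2,3,6,7]].mean(0); print("len",np.linalg.norm(b),np.degrees(np.arctan2(b[1],b[0])))
cs=calibration("scene")
g=lambda p: back("scene",(np.array(p)+.5)/10-.5+np.array([350,195]),.048,cs)[:2]
Q=np.array([g(p) for p in [(170,112),(168,146),(528,120),(524,152),(548,246),(544,276)]]); print("scene",Q)
for n in ["top","scene"]:
    cv2.imwrite(f"pics/{n}10.png",get_image(n)[:,:,::-1])
```

```text
12.75 [0.4698 0.0445 0.1795] F [ 0.1 -0.3 -2.8] T [-0.03  0.41 -0.01] gap 36.9 q [-0.05  0.   -0.62  0.68  0.02 -0.09]
z [ 0.261  0.009 -0.965] y [-0.035  0.999 -0.001]
[ 0.068  -0.0006 -0.121 ]
[[0.5049 0.259 ]
 [0.5161 0.2572]
 [0.536  0.3644]
 [0.5467 0.3621]
 [0.5501 0.2462]
 [0.5615 0.2436]
 [0.5812 0.3503]
 [0.5929 0.3482]] centre [0.5487 0.3039]
spacing 0.047452892378229306 yaw -16.648100358116004
len 0.10923677195253384 -106.52998679036153
scene [[0.5057 0.2604]
 [0.5178 0.255 ]
 [0.538  0.3664]
 [0.5491 0.3601]
 [0.5836 0.3524]
 [0.5935 0.3466]]
```

View pics/scene10.png

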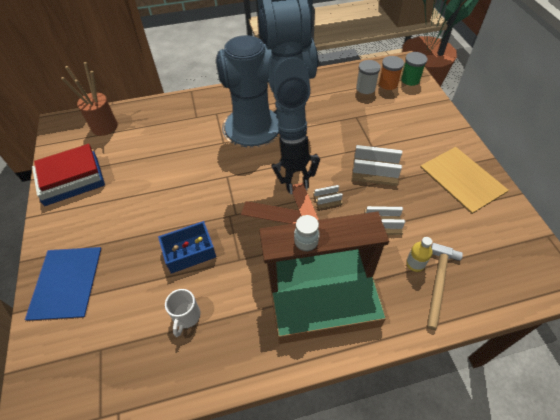

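View pics/top10.png

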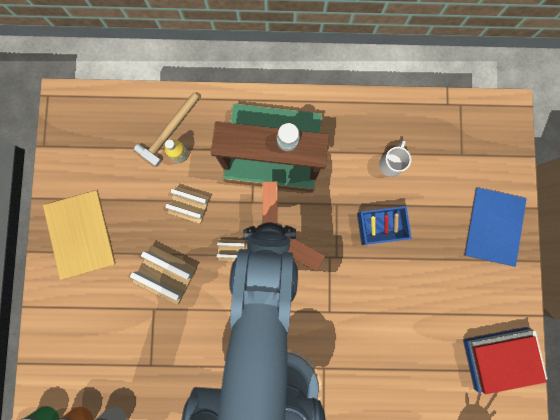

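The strip is held level and clear of the shelf. The three cameras put the rack centre at about (0.5487, 0.304) with yaw near -16°. I carry the strip over.

Run:
```python
from h import *
stat()
O=ori(15,-16); plan([.4911,.3205,.18],O); plan([.4911,.3205,.10],O)
```

```text
12.85 [0.4692 0.0445 0.1785] F [ 0.6 -0.3 -1.3] T [-0.03  0.41  0.02] gap 37.1 q [-0.05  0.01 -0.62  0.68  0.02 -0.09]
z [ 0.259  0.009 -0.966] y [-0.035  0.999 -0.   ]
rotvec [0.081, 0.0, 0.303] shift [-30.8, 275.0, 6.6]
rotvec [0.081, 0.0, 0.303] shift [-10.1, 275.1, 83.9]
```

Call:
drive_tool(
  motion=[
    [[0.01,0,0.03],[-3,20,1],30],
    [[0.02,0,0.07],[-6,50,2],30],
    [[0.03,0,0.11],[-9,85,3],30],
    [[0.04,0,0.15],[-12,120,4],30],
    [[0.05,0,0.19],[-16,155,5],30],
    [[0.06,0,0.23],[-20,190,6],30],
    [[0.07,0,0.27],[-25,225,6],30],
    [[0.08,0,0.3],[-29,255,6],30],
    [[0.081,0,0.303],[-31,275,6],30],
    [[0.081,0,0.303],[-25,275,30],30],
    [[0.081,0,0.303],[-17,275,57],30],
    [[0.081,0,0.303],[-10,275,84],30],
    [[0.081,0,0.303],[-10,275,84],30],
    [[0.081,0,0.303],[-10,275,84],30],
  ],
)

```text
clock: 14.6
tcp_pos: [0.4913, 0.3206, 0.0998]
orientation: [[-0.929, 0.275, 0.249], [0.266, 0.961, -0.072], [-0.259, -0.0, -0.966]]
wrist_force: [1.2, -0.7, -0.8]
finger_gap: 0.0367
```

Run:
```python
from h import *
stat()
for n in ["top","scene","wrist"]:
    im=get_image(n)[:,:,::-1]; cv2.imwrite(f"pics/{n}11.png",im)
    if n=="top": cv2.imwrite("pics/t11crop.png",cv2.resize(im[160:250,140:240],None,fx=6,fy=6,interpolation=cv2.INTER_CUBIC))
    if n=="scene": cv2.imwrite("pics/s11crop.png",cv2.resize(im[180:250,340:440],None,fx=7,fy=7,interpolation=cv2.INTER_CUBIC))
```

```text
14.6 [0.4913 0.3206 0.0998] F [ 1.2 -0.7 -0.8] T [0.11 0.33 0.02] gap 36.7 q [ 0.57  0.38 -0.37  0.65 -0.19  0.83]
z [ 0.249 -0.072 -0.966] y [ 0.275  0.961 -0.   ]
```

View pics/t11crop.png

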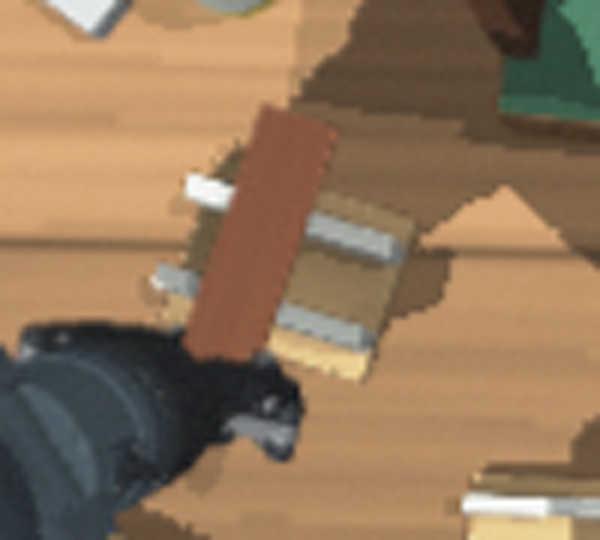

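View pics/s11crop.png

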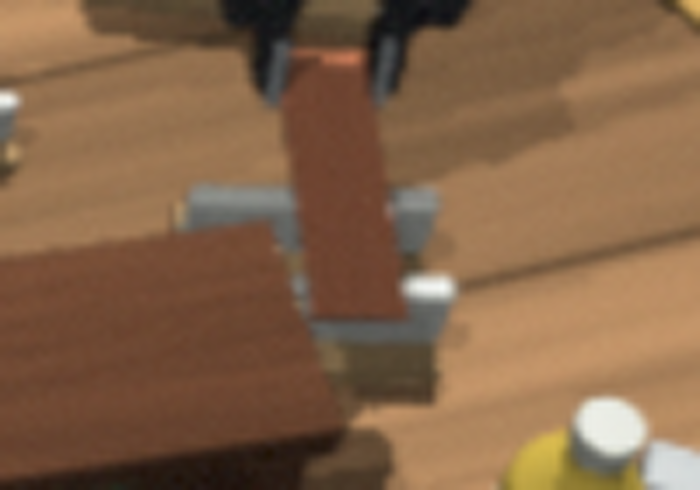

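View pics/wrist11.png

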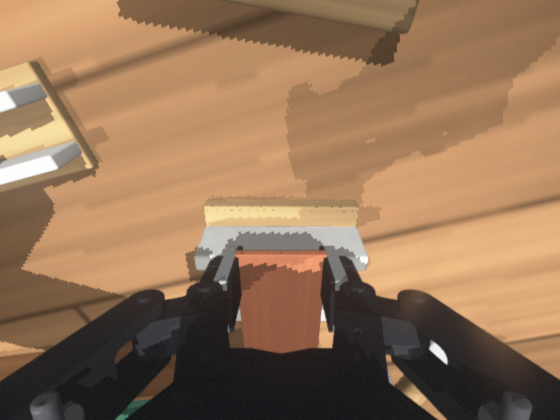

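```bash
python3 - <<'E'
from h import *
np.set_printoptions(precision=4,suppress=True)
T=calibration("top");S=calibration("scene")
P=lambda c:c["mtx"]@np.column_stack([c["R"],c["t"]])
t=lambda p:(np.array(p,float)+.5)/6-.5+[140,160]
s=lambda p:(np.array(p,float)+.5)/7-.5+[340,180]
for n,a,b in [("far+y",(264,104),(406,319)),("far-y",(340,130),(315,319)),]:
    X=cv2.triangulatePoints(P(T),P(S),t(a),s(b)).ravel(); X=X[:3]/X[3]; print(n,X,"reproj",(proj("",X,T)-t(a)).round(2),(proj("",X,S)-s(b)).round(2))
st=readout.read_state();O=st["orientation"];h=np.array([np.cos(np.radians(-16)),np.sin(np.radians(-16)),0]);l=np.array([-h[1],h[0],0])
c=st["tcp_pos"]+h*.0599-[0,0,.0087]
for n,f in [("far+y",h*.07+l*.02),("far-y",h*.07-l*.02)]: print("pred",n,c+f+[0,0,.002])
for n,f in [("near+y",-h*.07+l*.02),("near-y",-h*.07-l*.02)]:
    X=c+f+[0,0,.002]; print("pred",n,X,(proj("",X,S)-[340,180]+.5)*7)
# wrist view
w=calibration("wrist")
for p in [(205,206),(358,209)]: print("base near top",back("wrist",p,.012,w))
for p in [(197,247),(368,256)]: print("bearer",back("wrist",p,.048,w))
for p in [(238,252),(325,251)]: print("strip near end",back("wrist",p,c[2]+.002,w))
E
python3 - <<'E'
import cv2
im=cv2.imread("pics/wrist11.png"); cv2.imwrite("pics/w11crop.png",cv2.resize(im[190:290,180:380],None,fx=4,fy=4,interpolation=cv2.INTER_CUBIC))
E
```

```text
far+y [0.6214 0.3043 0.0886] reproj [0.09 0.03] [ 0.1  -0.01]
far-y [0.61   0.2681 0.0862] reproj [-0.26 -0.1 ] [-0.3   0.03]
pred far+y [0.6225 0.3045 0.0946]
pred far-y [0.6115 0.2661 0.0946]
pred near+y [0.4879 0.3431 0.0946] [366.9693  49.2091]
pred near-y [0.4769 0.3047 0.0946] [275.6015  48.4929]
base near top [0.4907 0.2663 0.012 ]
base near top [0.5228 0.3685 0.012 ]
bearer [0.4988 0.2656 0.048 ]
bearer [0.5349 0.3651 0.048 ]
strip near end [0.4755 0.3063 0.0946]
strip near end [0.4854 0.3423 0.0946]
```

View pics/w11crop.png

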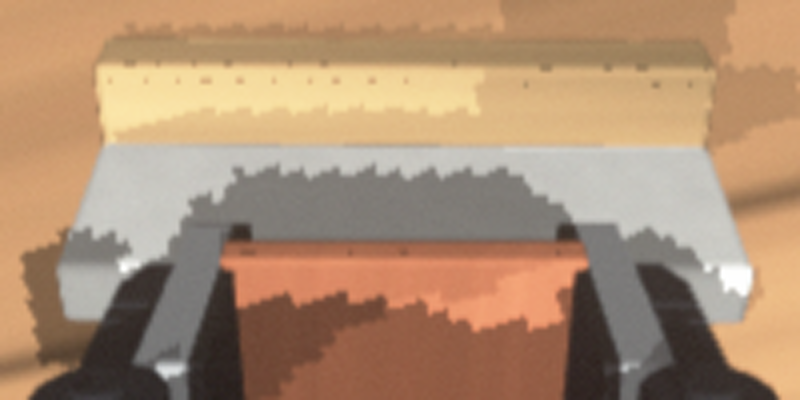

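Run:
```python
from h import *
s=stat()
A=back("wrist",(194.4,256.1),.048)[:2];B=back("wrist",(367.9,256.4),.048)[:2]
d=B-A; print(A,B,np.linalg.norm(d),"yaw",np.degrees(np.arctan2(d[1],d[0]))-90)
a=np.arctan2(d[1],d[0])-np.pi/2; h=np.array([np.cos(a),np.sin(a)]); print("rack centre est",(A+B)/2+.030*h)
print("down30",(s["orientation"].T@[0,0,-.030]*1000).round(1),"down36",(s["orientation"].T@[0,0,-.036]*1000).round(1))
```

```text
14.75 [0.4921 0.3211 0.1013] F [ 0.2 -0.  -1.9] T [0.08 0.32 0.01] gap 37.0 q [ 0.57  0.37 -0.37  0.64 -0.19  0.83]
z [ 0.251 -0.07  -0.965] y [0.275 0.961 0.002]
[0.50489605 0.26109901] [0.53519138 0.36500648] 0.10823386269808373 yaw -16.254605502249262
rack centre est [0.54884454 0.30465556]
down30 [ 7.8 -0.1 29. ] down36 [ 9.4 -0.1 34.8]
```

Call:
drive_tool(
  motion=[
    [[0,0,0],[2.5,0,9],30],
    [[0,0,0],[5,0,19],30],
    [[0,0,0],[7.8,0,29],30],
    [[0,0,0],[7.8,0,29],30],
    [[0,0,0],[7.8,0,29],30],
  ],
)

```text
clock: 15.38
tcp_pos: [0.4921, 0.3211, 0.0711]
orientation: [[-0.928, 0.275, 0.251], [0.266, 0.961, -0.07], [-0.26, 0.002, -0.965]]
wrist_force: [-0.2, -0.0, -1.9]
finger_gap: 0.037
```

Run:
```python
from h import *
stat()
for n in ["top","scene","wrist"]:
    im=get_image(n)[:,:,::-1]; cv2.imwrite(f"pics/{n}12.png",im)
    if n=="scene": cv2.imwrite("pics/s12crop.png",cv2.resize(im[180:250,340:440],None,fx=7,fy=7,interpolation=cv2.INTER_CUBIC))
    if n=="wrist": cv2.imwrite("pics/w12crop.png",cv2.resize(im[190:340,180:380],None,fx=4,fy=4,interpolation=cv2.INTER_CUBIC))
```

```text
15.38 [0.4921 0.3211 0.0711] F [-0.2 -0.  -1.9] T [0.1  0.3  0.03] gap 37.0 q [ 0.57  0.41 -0.41  0.57 -0.19  0.83]
z [ 0.251 -0.07  -0.965] y [0.275 0.961 0.002]
```

View pics/s12crop.png

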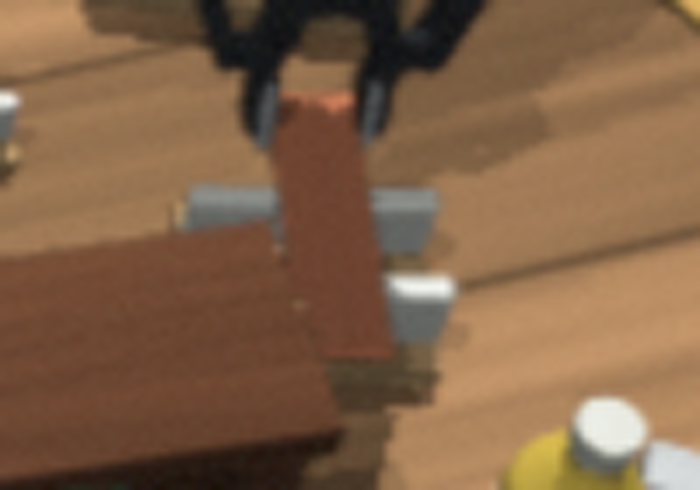

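View pics/w12crop.png

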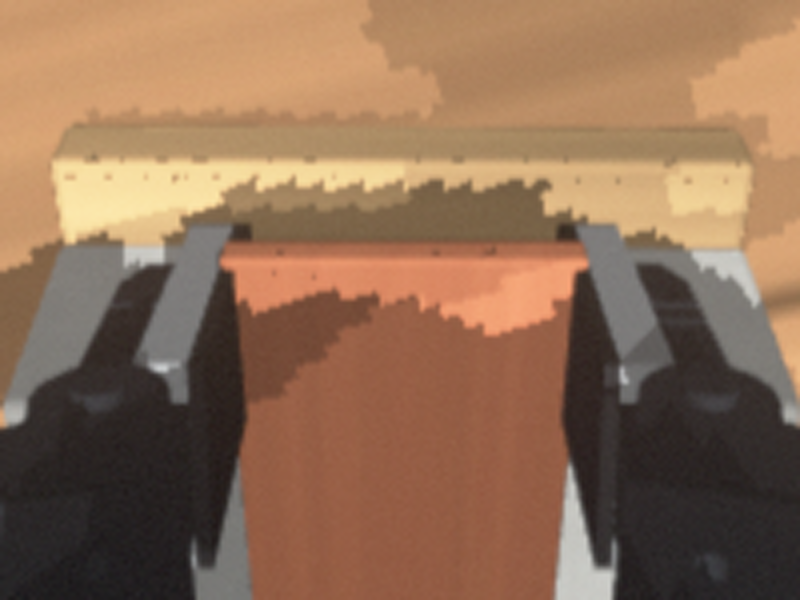

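Call:
drive_tool(
  motion=[
    [[0,0,0],[0.5,0,2],30],
    [[0,0,0],[1,0,3.9],30],
    [[0,0,0],[1,0,3.9],30],
  ],
)

```text
clock: 15.9
tcp_pos: [0.4924, 0.3213, 0.0674]
orientation: [[-0.928, 0.275, 0.251], [0.266, 0.961, -0.07], [-0.261, 0.002, -0.965]]
wrist_force: [-0.8, -0.1, -1.3]
finger_gap: 0.0372
```

Call:
drive_tool(
  motion=[
    [[0,0,0],[0.5,0,2],30],
    [[0,0,0],[0.8,0,3],30],
    [[0,0,0],[0.8,0,3],30],
  ],
)

```text
clock: 16.27
tcp_pos: [0.4923, 0.3211, 0.0641]
orientation: [[-0.928, 0.275, 0.251], [0.266, 0.961, -0.07], [-0.261, 0.002, -0.965]]
wrist_force: [-0.3, -0.1, -1.2]
finger_gap: 0.0369
```

Call:
drive_tool(
  motion=[
    [[0,0,0],[0.5,0,2],30],
    [[0,0,0],[0.8,0,3],30],
    [[0,0,0],[0.8,0,3],30],
  ],
)

```text
clock: 16.65
tcp_pos: [0.4922, 0.3211, 0.0608]
orientation: [[-0.928, 0.275, 0.251], [0.266, 0.961, -0.07], [-0.26, 0.002, -0.965]]
wrist_force: [-0.3, -0.6, -1.3]
finger_gap: 0.037
```

Call:
drive_tool(
  motion=[
    [[0,0,0],[0.3,0,1],30],
    [[0,0,0],[0.4,0,1.5],30],
    [[0,0,0],[0.4,0,1.5],30],
  ],
)

```text
clock: 17.02
tcp_pos: [0.4923, 0.3211, 0.0594]
orientation: [[-0.928, 0.275, 0.251], [0.266, 0.961, -0.07], [-0.261, 0.002, -0.965]]
wrist_force: [-0.5, 0.1, -0.8]
finger_gap: 0.0369
```

Call:
drive_tool(
  motion=[
    [[0,0,0],[0.3,0,1],30],
    [[0,0,0],[0.4,0,1.5],30],
    [[0,0,0],[0.4,0,1.5],30],
  ],
)

```text
clock: 17.4
tcp_pos: [0.4924, 0.3212, 0.0585]
orientation: [[-0.928, 0.275, 0.252], [0.266, 0.961, -0.07], [-0.261, 0.002, -0.965]]
wrist_force: [-2.4, -0.3, 5.6]
finger_gap: 0.0372
```

Run:
```python
from h import *
stat()
for n in ["top","scene","wrist"]:
    im=get_image(n)[:,:,::-1]; cv2.imwrite(f"pics/{n}13.png",im)
    if n=="scene": cv2.imwrite("pics/s13crop.png",cv2.resize(im[180:250,340:440],None,fx=7,fy=7,interpolation=cv2.INTER_CUBIC))
    if n=="top": cv2.imwrite("pics/t13crop.png",cv2.resize(im[160:250,140:240],None,fx=6,fy=6,interpolation=cv2.INTER_CUBIC))
```

```text
17.4 [0.4924 0.3212 0.0585] F [-2.4 -0.3  5.6] T [-0.21  0.42 -0.13] gap 37.2 q [ 0.57  0.42 -0.43  0.54 -0.2   0.83]
z [ 0.252 -0.07  -0.965] y [0.275 0.961 0.002]
```

View pics/s13crop.png

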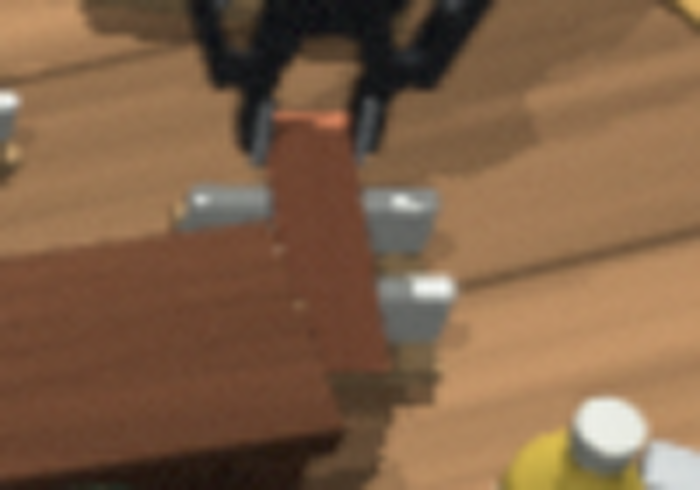

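View pics/t13crop.png

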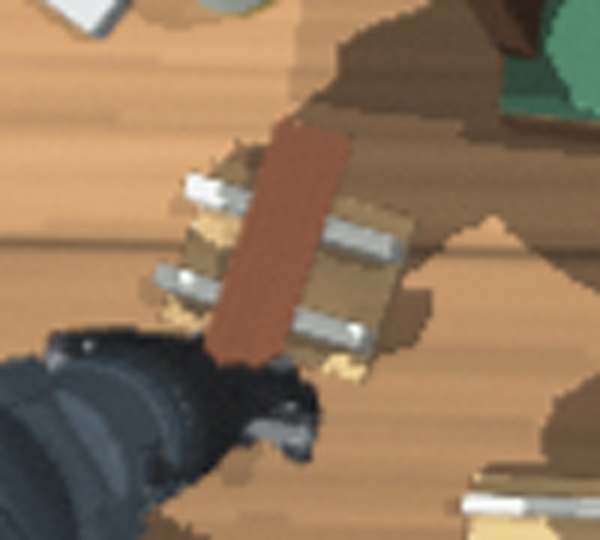

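Run:
```python
from h import *
np.set_printoptions(precision=4,suppress=True)
T=calibration("top");S=calibration("scene")
t=lambda p:back("",(np.array(p,float)+.5)/6-.5+[140,160],.052,T)[:2]
s=lambda p:back("",(np.array(p,float)+.5)/7-.5+[340,180],.052,S)[:2]
tb=lambda p:back("",(np.array(p,float)+.5)/6-.5+[140,160],.048,T)[:2]
h=np.array([np.cos(np.radians(-16.2)),np.sin(np.radians(-16.2))])
f=(t((282,117))+t((353,139)))/2; print("top far",f,"centre",f-.07*h)
print("scene corners far+y",s((390,370)),"near",s((272,120)),s((350,126)))
n=(s((272,120))+s((350,126)))/2; print("scene near->centre",n+.07*h)
print("bearer corners top",tb((187,177)),tb((402,240)),tb((155,265)),tb((372,327)))
w=calibration("wrist")
im=cv2.imread("pics/wrist13.png"); cv2.imwrite("pics/w13crop.png",cv2.resize(im[190:340,180:380],None,fx=4,fy=4,interpolation=cv2.INTER_CUBIC))
```

```text
top far [0.6165 0.2856] centre [0.5493 0.3052]
scene corners far+y [0.623  0.3044] near [0.485  0.3079] [0.4974 0.3403]
scene near->centre [0.5584 0.3045]
bearer corners top [0.5908 0.3513] [0.5607 0.2415] [0.5457 0.3653] [0.5163 0.2549]
```

View pics/w13crop.png

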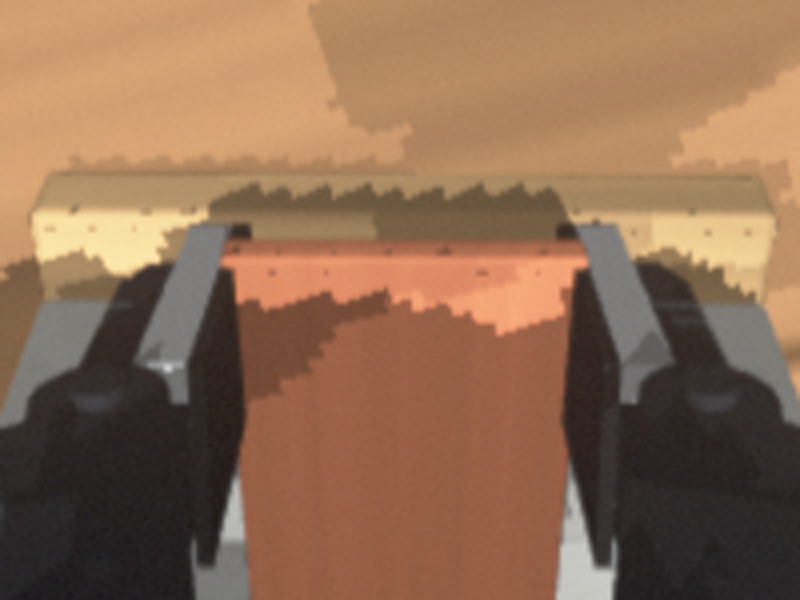

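Run:
```python
from h import *
np.set_printoptions(precision=4,suppress=True)
s=stat(); w=calibration("wrist")
q=lambda p,z:back("",(np.array(p,float)+.5)/4-.5+[180,190],z,w)[:2]
A,B=q((32,212),.012),q((773,216),.012); C,D=q((222,257),.052),q((590,257),.052)
d=B-A;a=np.arctan2(d[1],d[0])-np.pi/2;h=np.array([np.cos(a),np.sin(a)]);l=np.array([-h[1],h[0]])
e=D-C; print("len",np.linalg.norm(d),np.linalg.norm(e),"yaws",np.degrees(a),np.degrees(np.arctan2(e[1],e[0])-np.pi/2))
r=(A+B)/2+.045*h; c=(C+D)/2+.07*h; print("rack",r,"strip",c,"err along,lat mm",1000*(c-r)@h,1000*(c-r)@l)
```

```text
17.55 [0.4925 0.3212 0.0585] F [-3.1 -1.4  4. ] T [-0.21  0.44 -0.07] gap 37.3 q [ 0.57  0.42 -0.43  0.54 -0.2   0.83]
z [ 0.252 -0.07  -0.965] y [0.275 0.961 0.002]
len 0.10748073823673579 0.0395674228567332 yaws -16.513528875173687 -16.13452825343075
rack [0.5486 0.3042] strip [0.5489 0.3041] err along,lat mm 0.2941416474611791 0.026344449324400183
```

Position checks within about 0.3 mm and 0.4°, and the strip sits on the bearers, so I release it.

Call:
drive_tool(
  motion=[
    [[0,0,0],[0,0,0],37],
    [[0,0,0],[0,0,0],42],
    [[0,0,0],[0,0,0],48],
    [[0,0,0],[0,0,0],60],
    [[0,0,0],[0,0,0],64],
    [[0,0,0],[0,0,0],64],
  ],
  grip_force=20,
)

```text
clock: 18.3
tcp_pos: [0.4925, 0.3212, 0.0584]
orientation: [[-0.928, 0.275, 0.252], [0.266, 0.961, -0.07], [-0.261, 0.002, -0.965]]
wrist_force: [0.3, -0.4, 0.9]
finger_gap: 0.0639
```

Run:
```python
from h import *
s=stat(); O=s["orientation"]
im=get_image("wrist")[:,:,::-1]; cv2.imwrite("pics/wrist14.png",im)
p=s["tcp_pos"]
plan(p+[-.02,.006,.05],O); plan(p+[-.09,-.02,.15],O)
```

```text
18.3 [0.4925 0.3212 0.0584] F [ 0.3 -0.4  0.9] T [0.08 0.17 0.05] gap 63.9 q [ 0.57  0.42 -0.43  0.54 -0.2   0.83]
z [ 0.252 -0.07  -0.965] y [0.275 0.961 0.002]
rotvec [0.0, 0.0, 0.0] shift [7.1, 0.4, -53.7]
rotvec [0.0, 0.0, 0.0] shift [39.0, -43.7, -166.0]
```

View pics/wrist14.png

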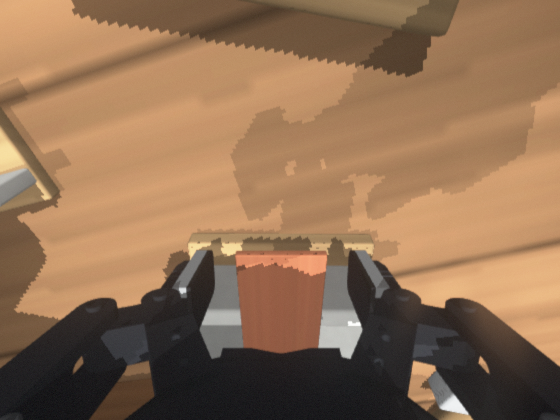

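Call:
drive_tool(
  motion=[
    [[0,0,0],[0,0,-15],64],
    [[0,0,0],[3,0,-40],64],
    [[0,0,0],[10,0,-80],64],
    [[0,0,0],[25,-20,-120],64],
    [[0,0,0],[39,-44,-166],64],
    [[0,0,0],[60,-80,-190],64],
    [[0,0,0],[60,-80,-190],64],
    [[0,0,0],[60,-80,-190],64],
  ],
)

```text
clock: 19.35
tcp_pos: [0.3673, 0.2741, 0.2267]
orientation: [[-0.927, 0.275, 0.253], [0.267, 0.961, -0.069], [-0.263, 0.004, -0.965]]
wrist_force: [0.8, -0.7, -0.1]
finger_gap: 0.0642
```

Run:
```python
from h import *
stat()
for n in ["top","scene","wrist"]:
    im=get_image(n)[:,:,::-1]; cv2.imwrite(f"pics/{n}15.png",im)
    if n=="scene": cv2.imwrite("pics/s15crop.png",cv2.resize(im[180:250,340:440],None,fx=7,fy=7,interpolation=cv2.INTER_CUBIC))
    if n=="top": cv2.imwrite("pics/t15crop.png",cv2.resize(im[160:250,140:240],None,fx=8,fy=6.6,interpolation=cv2.INTER_CUBIC))
```

```text
19.35 [0.3673 0.2741 0.2267] F [ 0.8 -0.7 -0.1] T [0.08 0.16 0.03] gap 64.2 q [ 0.63  0.03 -0.46  0.91 -0.21  0.89]
z [ 0.253 -0.069 -0.965] y [0.275 0.961 0.004]
```

View pics/wrist15.png

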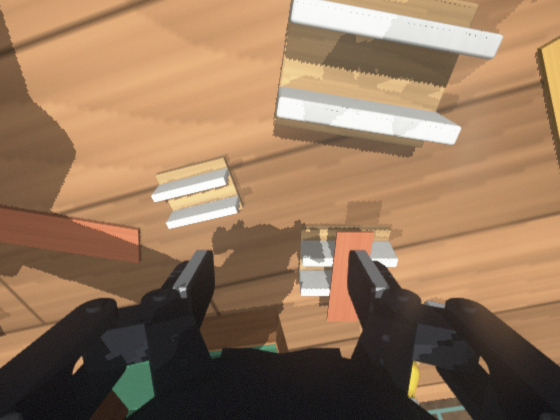

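View pics/scene15.png

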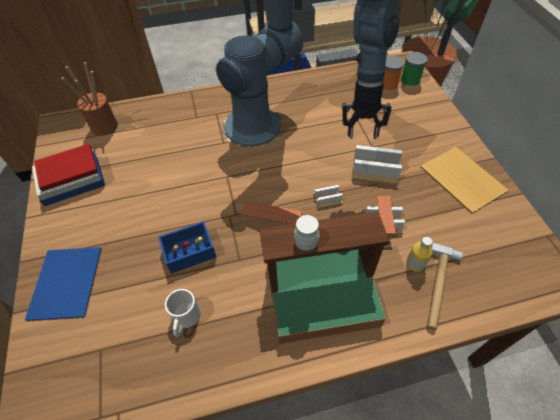

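View pics/top15.png

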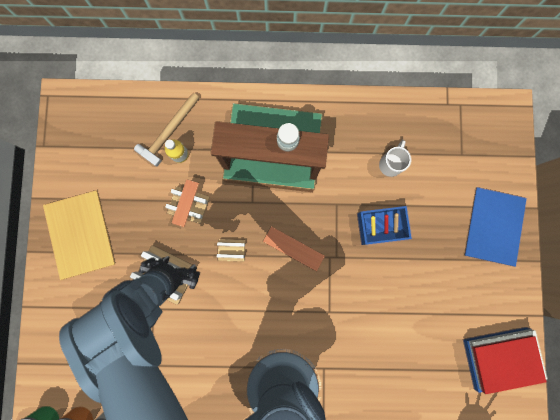

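The strip lies across the middle rack, at about (186,203) in the top view. The bystanders stand where they were. One last measurement follows.

Run:
```python
from h import *
np.set_printoptions(precision=4,suppress=True)
T=calibration("top"); im=get_image("top")
b=im[170:240,160:215].astype(int); m=((b[...,0]-b[...,2]>60)&(b[...,0]-b[...,1]>45)).astype(np.uint8)
n,lab,stt,_=cv2.connectedComponentsWithStats(m); k=1+np.argmax(stt[1:,4]); pts=np.argwhere(lab==k)[:,::-1].astype(np.float32)
r=cv2.minAreaRect(pts); P=np.array([back("top",p+[160,170],.052,T)[:2] for p in cv2.boxPoints(r)])
c=P.mean(0); e=[P[1]-P[0],P[2]-P[1]]; L=max(e,key=np.linalg.norm); print("centre",c,"sizes",[np.linalg.norm(x) for x in e],"yaw",np.degrees(np.arctan(L[1]/L[0])))
for l,z in [("toolbox",0),("glue",0),("mug",0),("jar",.243)]:
    for d in spot_point(l,"top")[:1]: print(l,back("top",d["uv"],z,T)[:2])
cv2.imwrite("pics/t16.png",cv2.resize(im[170:240,150:230,::-1],None,fx=8,fy=8,interpolation=cv2.INTER_CUBIC))
```

```text
centre [0.5626 0.3241] sizes [np.float64(0.11530459880521592), np.float64(0.1737592605944505)] yaw 2.3047554729761117
toolbox [ 0.4824 -0.3092]
glue [0.7155 0.3272]
mug [ 0.6913 -0.3242]
jar [0.7004 0.0021]
```

View pics/t16.png

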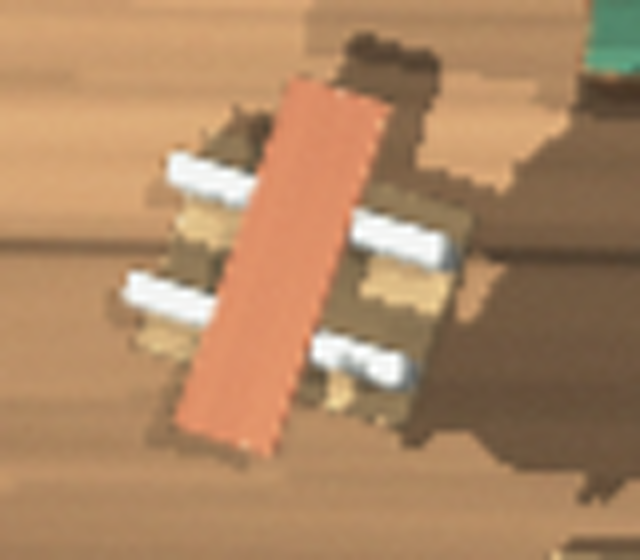

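The colour threshold leaked into the wood, so that figure is void. I use the corners I read off this crop instead.

Run:
```python
from h import *
np.set_printoptions(precision=4,suppress=True)
T=calibration("top")
g=lambda p,z:back("",(np.array(p,float)+.5)/8-.5+[150,170],z,T)[:2]
S=np.array([g(p,.052) for p in [(297,78),(392,103),(272,455),(177,425)]])
R=np.array([g(p,.048) for p in [(170,152),(448,232),(165,186),(445,268),(125,272),(408,350),(124,302),(404,386)]])
d=(S[0]+S[1]-S[2]-S[3])/2; print("strip",S.mean(0),np.linalg.norm(d),np.degrees(np.arctan2(d[1],d[0])))
a=(R[:4].mean(0)-R[4:].mean(0)); b=(R[::2].mean(0)-R[1::2].mean(0)); print("rack",R.mean(0),np.linalg.norm(a),np.degrees(np.arctan2(a[1],a[0])),np.linalg.norm(b),np.degrees(np.arctan2(b[1],b[0]))-90)
stat(); robot.hand_in()
```

```text
strip [0.5498 0.3049] 0.13924525930044074 -16.407830814948866
rack [0.5488 0.3053] 0.04729656243562965 -16.950130261206965 0.11087145071285599 -15.072355942866622
19.75 [0.3671 0.2737 0.2255] F [-0.1 -0.3 -1. ] T [0.11 0.18 0.02] gap 64.1 q [ 0.63  0.03 -0.46  0.91 -0.21  0.89]
z [ 0.251 -0.071 -0.965] y [0.276 0.961 0.001]
the job is handed in; nothing more can be done
```

The strip now lies flat across the two bearers of the middle-sized rack, and I handed the job in at 19.75 s. I dragged it with the shut fingertip at about 8–9 N until its end overhung the board's front edge by about 34 mm. I then gripped that end by its two sides, carried it over, lowered it until it touched, let go and backed off clear of everything.

**Position:** the last top-camera check put the strip centre at (0.550, 0.305) and the rack centre at (0.549, 0.305), so they agree to about 1 mm. The strip's yaw is −16.4°. The rack measured between −15.1° and −16.9°, so the strip is square to within about 1°.

**Bystanders:** the toolbox, jar, mug and glue bottle look unmoved in the pictures. Network positions for the toolbox, mug and glue agree with the first look to about 15 mm, which is the networks' own scatter. The jar I judged from the pictures alone.

**Checks that failed or disagreed:**
- My first colour segmentation of the strip leaked into the wood, so I discarded it and used corners read off the picture.
- One coarse scene-camera reading of the near end was about 9 mm off along the strip. I trusted the wrist and top views instead, which agree with each other.

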